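Lay the test-kit carton down label up against the stop

ROBOT

A 6-joint arm with a two-finger parallel gripper is mounted at the origin on the work surface. World frame = base frame: x ahead of the robot, y to its left, z up, the work surface at z = 0. Lengths are in mm, angles in rad, forces in N, time in s.
With the tool pointing down it reaches from about 275 to 1000 mm from the base axis. Payload 8.4 kg.
Tool frame: the origin (TCP) lies at the very end of the fingers, on their centre line; the grasp point (between the pads) lies 19 mm behind it; x points along the fingers, y is the direction in which the jaws open and shut, and the axes are right-handed (so a half turn about x gives the same grasp; the last joint's range is limited). The gripper opens to 85 mm and grips with 20 to 120 N. Pads are 22 mm wide; open, the fingers measure 114 mm over their backs; the gripper's body (76 mm by 85 mm) begins 54 mm behind the grasp point. The pads swing forward as they close: fully open they stand 13 mm farther back than shut.
Start: joints at [1.163, 0.353, 1.633, -0, 1.155, -0.002], TCP at [246.72, 574.245, 231.281] pointing down, gripper open.
Joint ranges: [-2.63, 2.63], [-0.92, 2.1], [0.06, 2.66], [-1.3, 4.44], [0, 2.69], [-3.02, 3.02]. Speed limits (rad/s): [2.22, 2.22, 2.79, 3.14, 3.14, 3.14].

INTERFACE

Orientations are given as [roll, pitch, yaw] about the fixed x, y, z axes, in that order (R = Rz(yaw) Ry(pitch) Rx(roll)).
In Python, from rig import r, grab_frame, camera_params, sign_off gives the robot as it stands.
- The arm moves only by the tool drive_tool, never from a script. Its argument "rows" is one flat list of numbers, 7 for each row, row after row: the shift along the tool's x, y, z in mm, then the turn, a rotation vector about the tool's x, y, z in degrees, then the opening in per cent of the stroke, from 0 (shut) to 100 (fully open). In form: [x, y, z, rx, ry, rz, fingers, x, y, z, rx, ry, rz, fingers, ...]. A call has 1 to 10 rows; each row is the pose to reach, as a shift and turn from the pose measured when the call began, along the tool's axes at that moment; what a row does not reach only later rows make up. A row lasts 1/8 s, in which the tool goes at most 62.5 mm and 10.7 degrees, less where a joint would pass 70% of its speed; a pose out of reach is approached as far as the arm can. A call with a gripper value outside its range is refused whole. The fingers move at their own pace and stop on an object; "newtons" is the grip in N (left out, the last holds). Time passes only in rows, so rows that repeat a pose let the fingers close. It gives the time, the measured TCP pose, the force and the opening at its end, in the units of the state.
- r.sense(): the state, without advancing time (a new reading comes with each control period).
- grab_frame(name): name is "scene" or "top" or "wrist"; returns the picture (384x512x3 uint8, red, green, blue); there is no depth.
- camera_params(name): a dict with "vertical_fov" (degrees; the focal length in pixels is half the picture's height over the tangent of half this angle, whatever the lens; pixels are square), "cx", "cy" (the principal point, pixels), "k1" (the pictures are not rectified: a ray, as slopes to the right and down, at radius r is drawn at 1 + k1 r^2 times it, then the intrinsics apply), "pose" (4x4, takes a point from camera to world coordinates); the wrist camera has in their place "tool_from_camera" (4x4, takes a point from camera to tool coordinates, whose origin is the TCP and whose axes are the tool frame's). Camera axes: x right, y down, z forward; pixel columns grow to the right and rows downward; lengths in mm; the calibration is good to about 2 mm. A picture is of the moment at which its call begins: read the wrist's pose just before it. camera_params takes no time and is no camera call.
- sign_off(): hands the job in, once; it reports no verdict.
The state is a dict: "clock": time; "qpos": joint angles; "qvel": joint speeds; "joint_efforts": joint torques, N m; "eef_pos": TCP position; "tcp_rot": TCP orientation; "contact_force": force on the tool from outside, world axes, zero at the start; "wrist_torque": the same for the moment, N m; "opening": opening from 0.0 (shut) to 1.0 (fully open).
Only numpy, scipy, OpenCV 4.12 (cv2) and the standard library are available. Lean on these libraries where they do the work, as an engineer would, in place of code of your own. Each camera call takes 0.05 s, during which the arm holds its last target.

TASK

The test-kit carton standing on end on the metal booking-in plate has to lie down: push it over towards the plate's upright back stop so that it falls flat on the plate with its label side up, then push the lying carton along the plate until its end sits squarely against the stop. Only push it with the fingers, never lift it off the plate, and leave the bottle, the tip box and the tube rack standing where they are.

Things in the scene. Friction and masses are not known exactly. Their poses are not given: they have to be found in the camera images.
- carton: Loose grey carton, 45 mm thick (own x), 85 wide (y), 130 tall (z), 0.15 to 0.31 kg, standing on its small end at the plate's open end, up to 0.2 rad askew to the plate. Origin: centre of that end's underside. Own x points out of the plain broad face, roughly to the stop; the -x broad face bears a white label. Pushed high on the label face it tips, past balance at 19 deg. Lying label up, its x points down
- carton_foot (a point): Middle of the bottom edge of the carton's plain face (own x = +22.5 mm, z = 0): the edge it tips over. It stays down on the plate through the whole job
- carton_top (a point): Centre of the carton's other end panel (own x = 0, z = 130 mm): at the top while it stands, and the end that must meet the stop when it lies. The lying carton's upper side is 49 mm above the bench
- plate: Aluminium plate fixed on the bench, 300 mm long (its x) x 180 mm wide (its y) x 4 mm thick, bare and level, without side rims. Origin: centre of its underside, at bench height. At its +x end stands the back stop, a straight wall across the full width, 30 mm high above the bench, 10 mm thick, its inner face at own x = +135 mm. The -x end is open
- bottle: Bystander: amber screw-cap jar, 56 mm across, 88 mm high, loose on the bench beside the plate. Origin: centre of its underside
- tipbox: Bystander: white and yellow pipette tip box, 122 x 84 mm, 62 mm high, loose on the bench beside the plate. Origin: centre of its underside
- rack: Bystander: blue tube rack with three capped tubes, 120 x 80 mm, 63 mm high, loose on the bench beside the plate. Origin: centre of its underside
There are look-alikes about, which are no part of the job. Of the things that look like the carton, the largest one is meant.

How it is judged:
By the outcome, as a careful person would: the job done as asked, in the order asked, and still so for the second after the job is handed in, with the robot touching nothing.
It also fails if it takes over 48 s, if anything falls off the work surface, if the arm or the gripper's body presses on something with over 40 N, if the wrist force passes 120 N, or if a joint passes its speed limit or range.

## Working session

There is one attempt and no reset: what is moved stays moved. The work goes in short steps, Python scripts to look and compute and a tool call to move; the robot and the scene stay as the last step left them, time stands still between calls to the robot, and variables do not carry over. Pictures are saved under pics/ and viewed, and the job is handed in when it is done.

Besides the shell and the picture viewer there is one more tool, called after ">>>" in YAML: its name, and indented under it one key for each argument. drive_tool: Moves the arm, as the interface text tells. Its arguments: {"type":"object","properties":{"rows":{"type":"array","items":{"type":"number"}},"newtons":{"type":"number"}},"required":["rows"]}

```bash
ls; mkdir -p pics; python3 - <<'E'
from rig import r, grab_frame, camera_params
import cv2
print(r.sense())
for n in("scene","top","wrist"):
    im=grab_frame(n); cv2.imwrite(f"pics/{n}0.png",im[:,:,::-1]); print(n,camera_params(n))
E
```

```text
pics
{'clock': 0.0, 'qpos': array([ 1.16260382e+00,  3.53645273e-01,  1.63411824e+00,  1.32677106e-06,
        1.15521661e+00, -2.40580956e-03]), 'qvel': array([ 0.00098444, -0.0001618 , -0.00136025,  0.0003376 , -0.00190789,
       -0.00220193]), 'joint_efforts': array([ 2.84217240e-03, -6.05247688e+01, -3.42065227e+01,  2.76144719e-04,
        9.38552519e-03,  8.76724528e-06]), 'eef_pos': array([246.52906147, 573.8103969 , 230.57028506]), 'tcp_rot': array([-1.57407646,  1.56940885, -1.97986369]), 'contact_force': array([-0.2198068 , -0.33694121, -0.46321289]), 'wrist_torque': array([-0.03698436,  0.03858942, -0.05367035]), 'opening': 0.996668944903582}
scene {'vertical_fov': 46.00498736205455, 'cx': 251.7369653622485, 'cy': 194.45928850116155, 'k1': -0.09784235912144158, 'pose': array([[ 4.72857338e-01,  7.28573615e-01, -4.95566772e-01,
         1.06718668e+03],
       [ 8.81138829e-01, -3.90633598e-01,  2.66457793e-01,
        -2.01047969e+02],
       [ 5.49086789e-04, -5.62659648e-01, -8.26688466e-01,
         9.06809163e+02],
       [ 0.00000000e+00,  0.00000000e+00,  0.00000000
[... 284 characters left out ...]
3, -1.56025037e-03,
         4.64018862e+01],
       [ 2.03763763e-03, -7.28605209e-02, -9.97340059e-01,
         1.04715149e+03],
       [ 0.00000000e+00,  0.00000000e+00,  0.00000000e+00,
         1.00000000e+00]])}
wrist {'vertical_fov': 67.72705980672707, 'cx': 253.97090765655602, 'cy': 191.2423365319046, 'k1': 0.016167123985192978, 'tool_from_camera': array([[-5.05411845e-04, -3.03826045e-01,  9.52727390e-01,
        -1.41932510e+02],
       [ 9.99999444e-01,  7.27969129e-04,  7.62639505e-04,
         1.27734698e+00],
       [-9.25265872e-04,  9.52727246e-01,  3.03825508e-01,
        -7.74013385e+01],
       [ 0.00000000e+00,  0.00000000e+00,  0.00000000e+00,
         1.00000000e+00]])}
```

View pics/scene0.png

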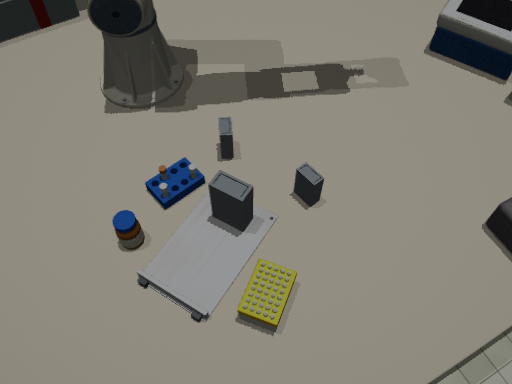

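View pics/top0.png

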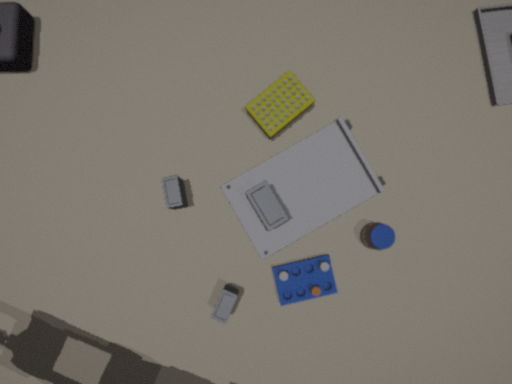

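View pics/wrist0.png

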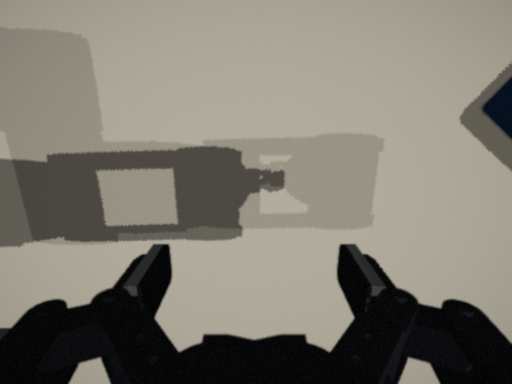

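Three grey boxes are in view in the scene picture: one on the plate at (232,203), one at (309,184) and one at (227,138). The one on the plate is the largest and the only one standing on the plate. In the top picture it is at (268,204), and the stop runs along (340,122)-(382,188). I'll enlarge to check.

```bash
python3 - <<'E'
import cv2
a=cv2.imread("pics/top0.png")[110:265,210:400]; cv2.imwrite("pics/top0c.png",cv2.resize(a,None,fx=4,fy=4,interpolation=cv2.INTER_CUBIC))
a=cv2.imread("pics/scene0.png")[160:330,130:310]; cv2.imwrite("pics/scene0c.png",cv2.resize(a,None,fx=3.5,fy=3.5,interpolation=cv2.INTER_CUBIC))
E
```

```text
(no output)
```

View pics/top0c.png

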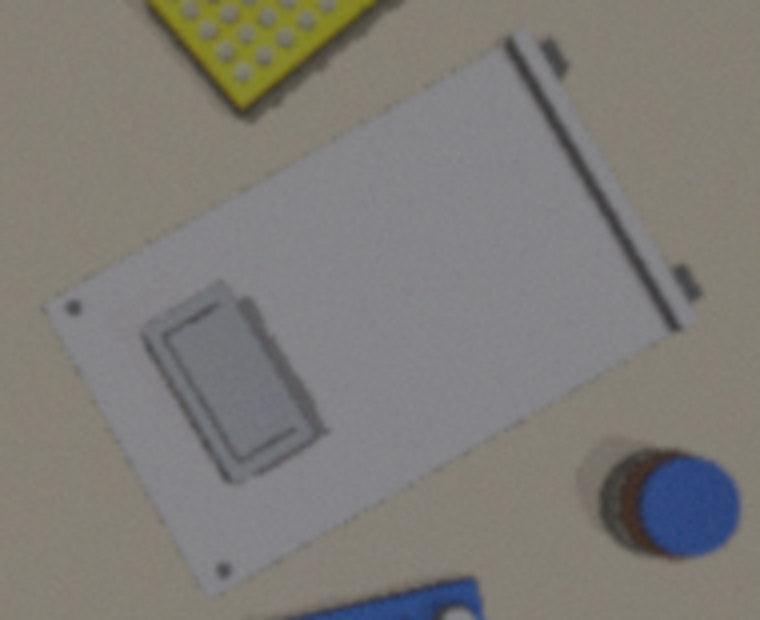

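View pics/scene0c.png

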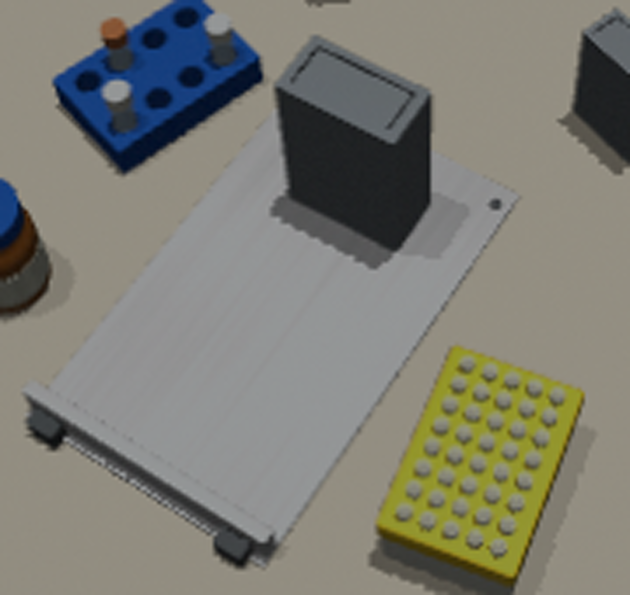

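```bash
cat > h.py <<'E'
import numpy as np, cv2
from rig import r, grab_frame, camera_params
from scipy.spatial.transform import Rotation as R
def KD(n):
    p=camera_params(n); f=192/np.tan(np.radians(p["vertical_fov"])/2)
    return np.array([[f,0,p["cx"]],[0,f,p["cy"]],[0,0,1]]),np.array([p["k1"],0,0,0.]),p
def pose(n):
    p=camera_params(n)
    if n!="wrist": return p["pose"]
    s=r.sense(); T=np.eye(4); T[:3,:3]=R.from_euler("xyz",s["tcp_rot"]).as_matrix(); T[:3,3]=s["eef_pos"]
    return T@p["tool_from_camera"]
def world(n,uv,z,T=None):
    K,D,p=KD(n); T=pose(n) if T is None else T
    q=cv2.undistortPoints(np.array(uv,float).reshape(-1,1,2),K,D).reshape(-1,2)
    d=np.c_[q,np.ones(len(q))]@T[:3,:3].T; o=T[:3,3]
    z=np.broadcast_to(z,len(q))
    return o+d*((z-o[2])/d[:,2])[:,None]
def px(n,P,T=None):
    K,D,p=KD(n); T=pose(n) if T is None else T; T=np.linalg.inv(T)
    return cv2.projectPoints(np.array(P,float).reshape(-1,1,3),cv2.Rodrigues(T[:3,:3])[0],T[:3,3],K,D)[0].reshape(-1,2)
E
python3 - <<'E'
from h import *
np.set_printoptions(suppress=True,precision=1)
c=lambda L:np.array(L)/4+[210,110]-0.375
s=lambda L:np.array(L)/3.5+[130,160]-0.36
A=world("top",c([(46,308),(212,596),(672,330),(506,40)]),4); print(A,np.linalg.norm(np.diff(A,axis=0),axis=1), np.degrees(np.arctan2(*(A[2]-A[1])[[1,0]])),np.degrees(np.arctan2(*(A[3]-A[0])[[1,0]])),np.degrees(np.arctan2(*(A[0]-A[1])[[1,0]])))
B=world("top",c([(145,327),(220,282),(322,432),(237,484)]),134); print(B,np.linalg.norm(np.diff(B,axis=0),axis=1),B.mean(0),np.degrees(np.arctan2(*(B[0]-B[3])[[1,0]])),np.degrees(np.arctan2(*(B[1]-B[2])[[1,0]])))
C=world("scene",s([(315,38),(275,88),(392,142),(432,95)]),134); print(C,np.linalg.norm(np.diff(C,axis=0),axis=1),C.mean(0))
D=world("scene",s([(290,195),(400,250)]),4);print(D)
D=world("scene",s([(518,195)]),4);print(D)
E
```

```text
[[ 605.5  114.1    4. ]
 [ 453.7   24.9    4. ]
 [ 595.9 -220.3    4. ]
 [ 752.2 -132.3    4. ]] [176.  283.5 179.4] -59.88939434569818 -59.2132797798478 30.43572200448053
[[586.4  59.5 134. ]
 [607.7  24.6 134. ]
 [538.1 -23.  134. ]
 [513.8  16.3 134. ]] [40.8 84.3 46.2] [561.5  19.3 134. ] 30.723253018204755 34.42621970031987
[[516.6  16.8 134. ]
 [539.1 -20.9 134. ]
 [606.7  23.1 134. ]
 [588.1  59.7 134. ]] [43.8 80.6 41.1] [562.6  19.7 134. ]
[[534.7 -19.1   4. ]
 [606.9  26.2   4. ]]
[[606.8 115.4   4. ]]
```

```bash
cat >> h.py <<'E'
def tool():
    s=r.sense(); return R.from_euler("xyz",s["tcp_rot"]).as_matrix(), s["eef_pos"], s
def goal(P,ydir_deg):
    # tool down, tool y along heading ydir (or opposite, nearest)
    M,p,s=tool(); best=None
    for a in (ydir_deg,ydir_deg+180):
        a=np.radians(a); y=np.array([np.cos(a),np.sin(a),0]); x=np.array([0,0,-1.]); G=np.c_[x,y,np.cross(x,y)]
        rv=R.from_matrix(M.T@G).as_rotvec(degrees=True)
        if best is None or np.linalg.norm(rv)<np.linalg.norm(best): best=rv
    print("tool y",M[:,1],"z",M[:,2],"pos",p,"q6",s["qpos"][5],"t",s["clock"])
    print("shift",M.T@(np.array(P)-p),"rot",best)
E
python3 - <<'E'
from h import *
np.set_printoptions(suppress=True,precision=2)
a=np.radians(-57.7); u=np.array([np.cos(a),np.sin(a)])
for P in (np.r_[np.array([562,19.5])-80*u,200],): goal(P,32.3)
E
```

```text
tool y [ 0.39  0.92 -0.  ] z [ 0.92 -0.39  0.  ] pos [246.58 573.92 230.74] q6 -0.0023890595690417974 t 0.15
shift [  31.1  -339.59  442.69] rot [34.45  0.02  0.06]
```

>>> drive_tool:
  rows: [3,-34,44,3.4,0,0,45,6,-68,88,6.9,0,0,45,9,-102,133,10.3,0,0,45,12,-136,177,13.8,0,0,45,15,-170,221,17.2,0,0,45,18,-204,266,20.7,0,0,45,22,-238,310,24.1,0,0,45,25,-272,354,27.6,0,0,45,28,-306,398,31,0,0,45,31,-340,443,34.45,0,0,45]

```text
clock: 1.4
eef_pos: [520.0, 84.9, 200.0]
tcp_rot: [-0.887, 1.57, -1.896]
contact_force: [0.9, 0.2, -0.1]
opening: 0.444
```

>>> drive_tool:
  rows: [0,0,0,0,0,0,45,0,0,0,0,0,0,45]

```text
clock: 1.65
eef_pos: [519.6, 84.8, 199.7]
tcp_rot: [-1.652, 1.569, -2.662]
contact_force: [0.0, 0.3, 0.3]
opening: 0.445
```

```bash
python3 - <<'E'
from h import *
np.set_printoptions(suppress=True,precision=2)
a=np.radians(-57.7); u=np.array([np.cos(a),np.sin(a)])
for P in (np.r_[np.array([562,19.5])-80*u,111],): goal(P,32.3)
T=pose("wrist")
for n in ("wrist","top","scene"):
    cv2.imwrite(f"pics/{n}1.png",cv2.resize(grab_frame(n)[:,:,::-1],None,fx=1.5,fy=1.5))
E
```

```text
tool y [ 0.85  0.53 -0.  ] z [ 0.53 -0.85 -0.  ] pos [519.58  84.78 199.69] q6 -0.40138539527692846 t 1.65
shift [88.69  1.09 -2.15] rot [-0.17 -0.01  0.08]
```

View pics/wrist1.png

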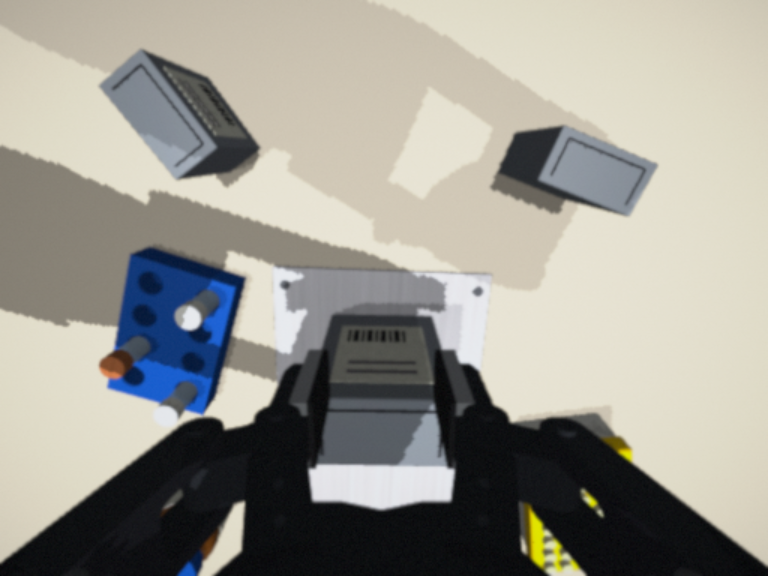

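View pics/scene1.png

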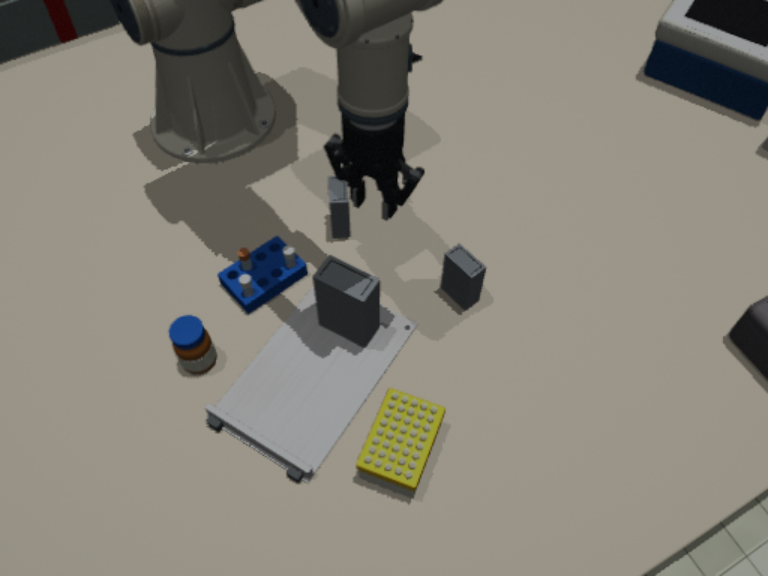

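The wrist picture shows the carton upright with its barcode label at (380,350), facing the fingers. It is centred between them (carton x≈382, fingers x≈381) and square to them. The look-alikes at (180,115) and (580,170) are clear of the path. Next I descend behind the label face.

>>> drive_tool:
  rows: [30,1,0,0,0,0,45,60,1,0,0,0,0,45,89,1,0,0,0,0,45,89,1,12,0,0,0,45,89,1,24,0,0,0,45,89,1,34,0,0,0,45,89,1,34,0,0,0,45]

```text
clock: 2.68
eef_pos: [539.5, 56.9, 112.0]
tcp_rot: [0.574, 1.569, -0.434]
contact_force: [-0.2, 0.1, -0.3]
opening: 0.448
```

```bash
python3 - <<'E'
from h import *
np.set_printoptions(suppress=True,precision=2)
a=np.radians(-57.7); u=np.array([np.cos(a),np.sin(a)])
goal(np.r_[np.array([562,19.5])-33.5*u,111],32.3)
for n in ("top","scene"):
    cv2.imwrite(f"pics/{n}2.png",cv2.resize(grab_frame(n)[120:300,130:340,::-1],None,fx=3.5,fy=3.3))
E
```

```text
tool y [0.85 0.53 0.  ] z [ 0.53 -0.85  0.  ] pos [539.46  56.9  111.95] q6 -0.458760034591953 t 2.675
shift [ 0.96 -0.92 10.16] rot [-0.09  0.06 -0.04]
```

View pics/scene2.png

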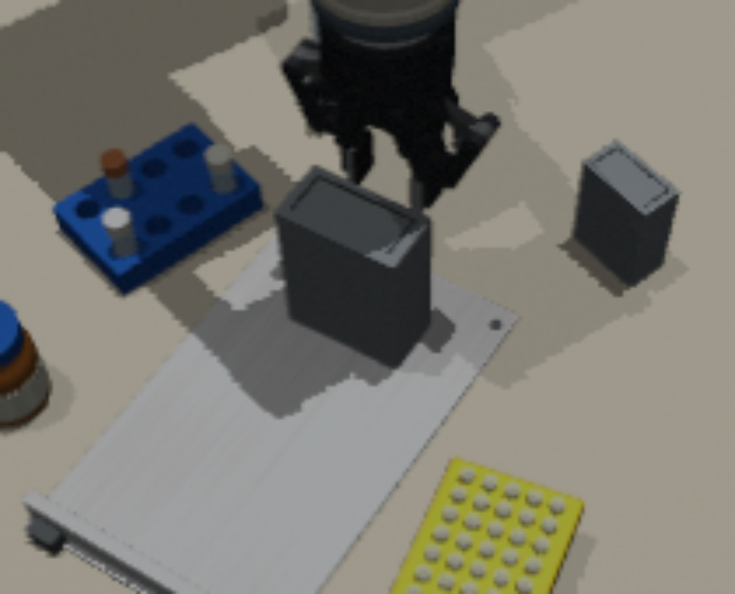

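>>> drive_tool:
  rows: [1,-1,5,0,0,0,45,1,-1,8,0,0,0,45,1,-1,11,0,0,0,45,1,-1,14,0,0,0,45,1,-1,17,0,0,0,45,1,-1,20,0,0,0,45,1,-1,23,0,0,0,45,1,-1,26,0,0,0,45,1,-1,26,0,0,0,45]

```text
clock: 3.9
eef_pos: [551.7, 34.7, 110.5]
tcp_rot: [-0.344, 1.57, -1.353]
contact_force: [-0.7, 0.5, -0.4]
opening: 0.449
```

```bash
python3 - <<'E'
from h import *
for n in ("top","scene"):
    cv2.imwrite(f"pics/{n}3.png",cv2.resize(grab_frame(n)[120:300,130:340,::-1],None,fx=3.5,fy=3.3))
E
```

```text
(no output)
```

View pics/scene3.png

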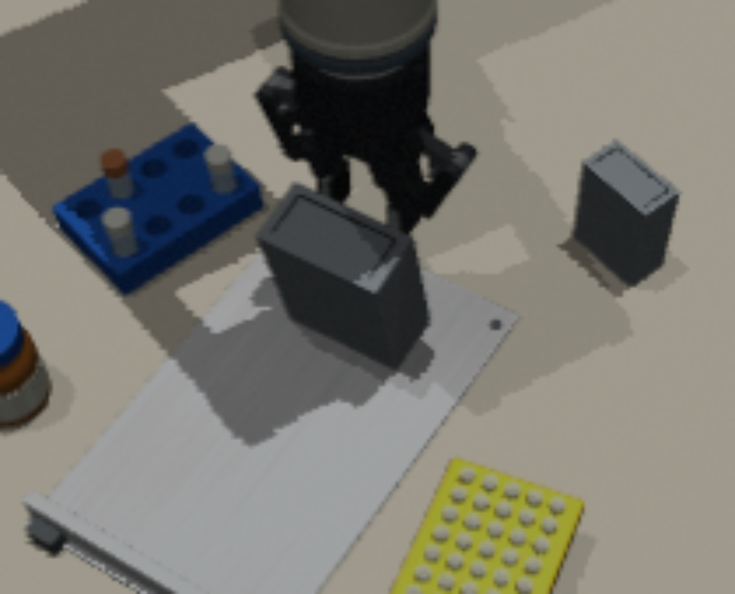

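It is tilting cleanly about its foot, which has stayed at (400,365) in the crop. I'll continue past balance.

>>> drive_tool:
  rows: [0,0,3,0,0,0,45,0,0,6,0,0,0,45,0,0,9,0,0,0,45,0,0,12,0,0,0,45,0,0,15,0,0,0,45,0,0,18,0,0,0,45,0,0,21,0,0,0,45,0,0,24,0,0,0,45,0,0,24,0,0,0,45,0,0,24,0,0,0,45]

```text
clock: 5.25
eef_pos: [564.3, 14.6, 110.4]
tcp_rot: [-0.941, 1.57, -1.949]
contact_force: [-0.9, 0.1, -0.0]
opening: 0.45
```

```bash
python3 - <<'E'
from h import *
for n in ("top","scene"):
    cv2.imwrite(f"pics/{n}4.png",cv2.resize(grab_frame(n)[120:300,130:340,::-1],None,fx=3.5,fy=3.3))
E
```

```text
(no output)
```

View pics/scene4.png

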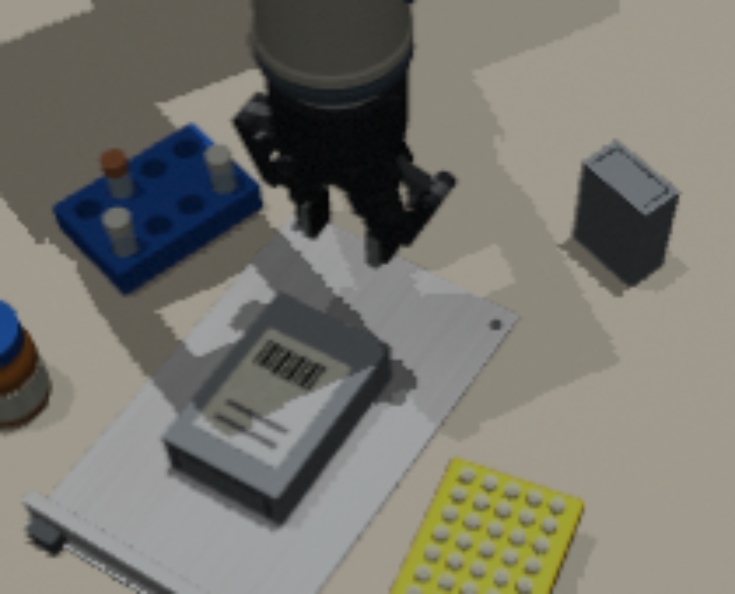

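It is lying flat, label up. Now I measure its pose.

```bash
python3 - <<'E'
from h import *
np.set_printoptions(suppress=True,precision=1)
s=lambda L:np.array(L)/[3.5,3.3]+[130,120]-0.36
C=world("scene",s([(283,293),(166,440),(275,498),(390,347)]),49); print(C,np.linalg.norm(np.diff(C,axis=0),axis=1))
for i,j in((1,0),(2,3)): print(np.degrees(np.arctan2(*(C[i]-C[j])[[1,0]])))
for i,j in((3,0),(2,1)): print(np.degrees(np.arctan2(*(C[j]-C[i])[[1,0]])))
pc=np.array([605.5,-59.9]);u=np.array([.506,-.8625]);v=np.array([.8625,.506])
for c in C: print("plate",(c[:2]-pc)@u,(c[:2]-pc)@v)
# stop inner top edge
im=grab_frame("scene"); cv2.imwrite("pics/stop5.png",cv2.resize(im[190:330,130:260,::-1],None,fx=4,fy=4,interpolation=cv2.INTER_CUBIC))
M,p,_=tool(); print(p,(p[:2]-pc)@u,(p[:2]-pc)@v)
E
```

```text
[[ 542.6  -24.3   49. ]
 [ 610.3 -134.7   49. ]
 [ 678.   -93.7   49. ]
 [ 612.9   16.7   49. ]] [129.5  79.2 128.2]
-58.50169499308771
-59.46310576870618
-149.73979783220247
-148.77143697980856
plate -62.54960660979858 -36.201007136331604
plate 66.95484961703178 -33.7153503333631
plate 65.80845727297387 45.43149927073559
plate -62.352988336616484 45.12244239002617
[564.3  14.7 110.5] -85.17453270849121 2.2022786741778555
```

View pics/stop5.png

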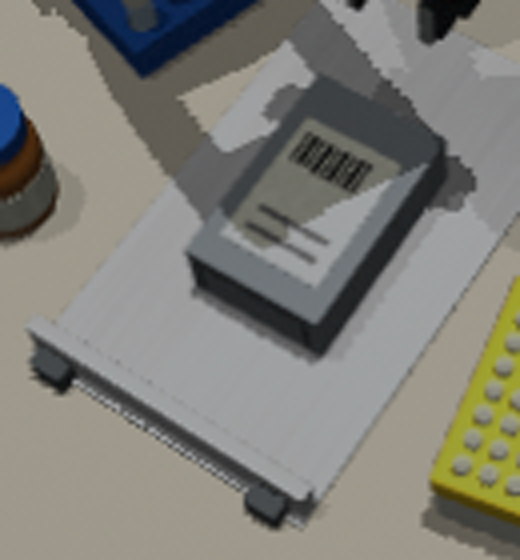

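View pics/top4.png

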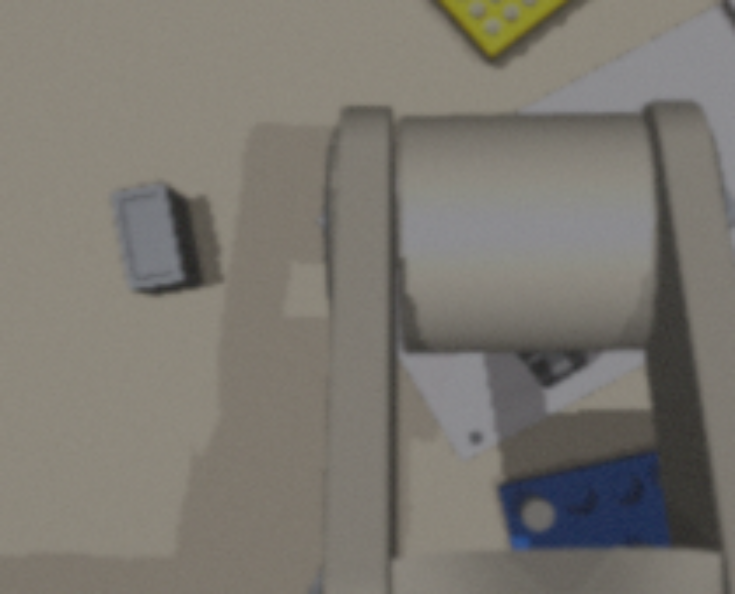

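```bash
python3 - <<'E'
from h import *
np.set_printoptions(suppress=True,precision=2)
pc=np.array([605.5,-59.9]);u=np.array([.506,-.8625]);v=np.array([.8625,.506])
goal(np.r_[pc-115*u+5*v,110],30.4)
goal(np.r_[pc-115*u+5*v,16],30.4)
goal(np.r_[pc-80*u+5*v,16],30.4)
E
```

```text
tool y [ 0.85  0.53 -0.  ] z [ 0.53 -0.85  0.  ] pos [564.3   14.68 110.47] q6 -0.5385776831366167 t 5.4
shift [  0.46   3.75 -29.71] rot [1.83 0.02 0.02]
tool y [ 0.85  0.53 -0.  ] z [ 0.53 -0.85  0.  ] pos [564.3   14.68 110.47] q6 -0.5385776831366167 t 5.4
shift [ 94.46   3.78 -29.75] rot [1.83 0.02 0.02]
tool y [ 0.85  0.53 -0.  ] z [ 0.53 -0.85  0.  ] pos [564.3   14.68 110.47] q6 -0.5385776831366167 t 5.4
shift [94.47  2.66  5.23] rot [1.83 0.02 0.02]
```

>>> drive_tool:
  rows: [0,4,-15,1,0,0,45,0,4,-30,1.8,0,0,45,0,4,-30,1.8,0,0,45,30,4,-30,1.8,0,0,45,60,4,-30,1.8,0,0,45,85,4,-30,1.8,0,0,45,94,4,-30,1.8,0,0,45,94,4,-30,1.8,0,0,45]

```text
clock: 6.4
eef_pos: [551.7, 41.9, 16.3]
tcp_rot: [-1.416, 1.57, -2.456]
contact_force: [-0.3, 0.3, 0.1]
opening: 0.456
```

```bash
python3 - <<'E'
from h import *
np.set_printoptions(suppress=True,precision=2)
pc=np.array([605.5,-59.9]);u=np.array([.506,-.8625]);v=np.array([.8625,.506])
goal(np.r_[pc-74*u+5*v,16],30.4)
goal(np.r_[pc-10*u+5*v,16],30.4)
for n in ("wrist","scene"): cv2.imwrite(f"pics/{n}6.png",cv2.resize(grab_frame(n)[:,:,::-1],None,fx=1.5,fy=1.5))
E
```

```text
tool y [ 0.86  0.51 -0.  ] z [ 0.51 -0.86  0.  ] pos [551.73  41.88  16.29] q6 -0.45720450702337934 t 6.4
shift [ 0.29 -0.15 41.  ] rot [0.04 0.01 0.05]
tool y [ 0.86  0.51 -0.  ] z [ 0.51 -0.86  0.  ] pos [551.73  41.88  16.29] q6 -0.45720450702337934 t 6.4
shift [  0.3   -0.19 105.  ] rot [0.04 0.01 0.05]
```

View pics/scene6.png

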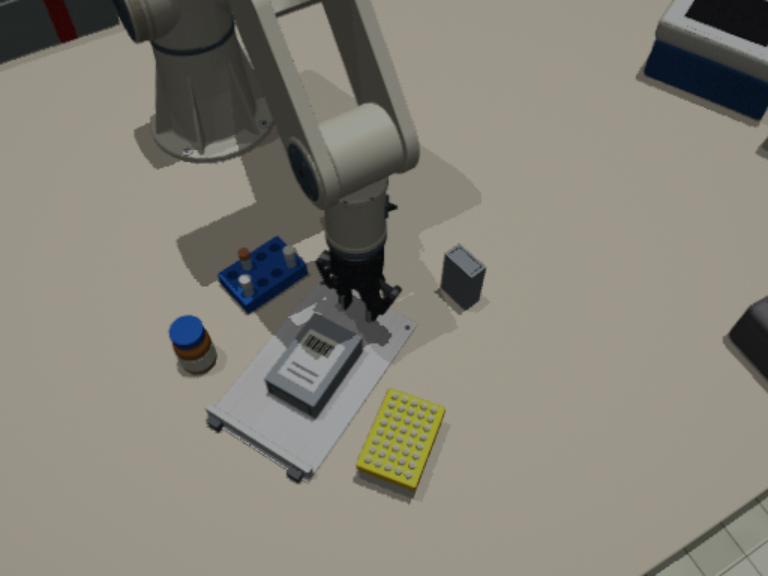

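View pics/wrist6.png

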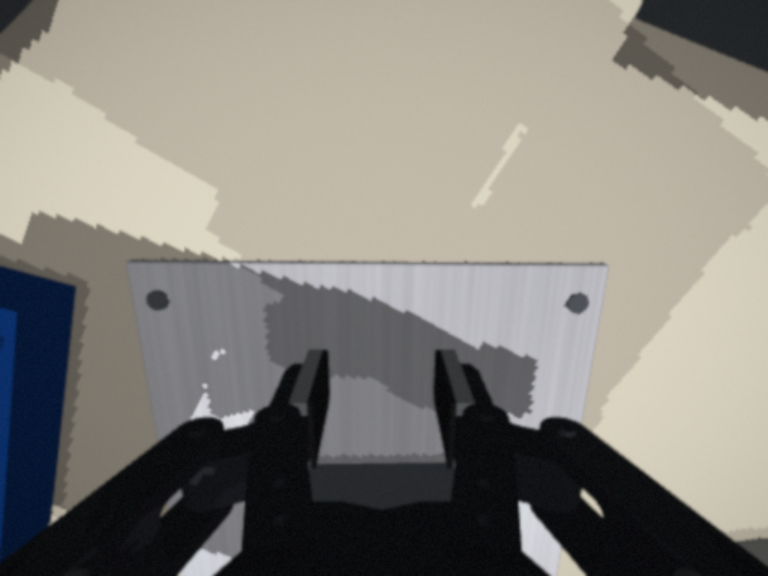

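```bash
python3 - <<'E'
from h import *
np.set_printoptions(suppress=True,precision=2)
A=world("wrist",np.array([(128,261),(607,265)])/1.5-.17,4);d=A[1]-A[0];print(A,np.linalg.norm(d),np.degrees(np.arctan2(d[1],d[0])))
A=world("scene",(np.array([(207,410),(312,470)]))/1.5-.17,30);d=A[1]-A[0];print(A,np.linalg.norm(d),np.degrees(np.arctan2(d[1],d[0])))
E
```

```text
[[453.13  28.82   4.  ]
 [607.   117.57   4.  ]] 177.62727638677634 29.975342085088137
[[ 605.13 -225.84   30.  ]
 [ 753.42 -131.92   30.  ]] 175.5298015642326 32.3484402423032
```

>>> drive_tool:
  rows: [0,0,12,0,0,0,45,0,0,24,0,0,0,45,0,0,32,0,0,0,45,0,0,37,0,0,0,45,0,0,42,0,0,0,45,0,0,47,0,0,0,45,0,0,52,0,0,0,45,0,0,57,0,0,0,45,0,0,62,0,0,0,45,0,0,67,0,0,0,45]

```text
clock: 7.75
eef_pos: [586.5, -16.0, 17.2]
tcp_rot: [0.643, 1.57, -0.397]
contact_force: [0.2, 0.6, -0.6]
opening: 0.447
```

>>> drive_tool:
  rows: [0,0,5,0,0,0,45,0,0,10,0,0,0,45,0,0,15,0,0,0,45,0,0,20,0,0,0,45,0,0,24,0,0,0,45,0,0,28,0,0,0,45,0,0,28,0,0,0,45]

```text
clock: 8.62
eef_pos: [601.0, -40.4, 17.3]
tcp_rot: [0.664, 1.569, -0.376]
contact_force: [-0.1, 0.2, 0.1]
opening: 0.449
```

```bash
python3 - <<'E'
from h import *
np.set_printoptions(suppress=True,precision=2)
pc=np.array([605.5,-59.9]);u=np.array([.506,-.8625]);v=np.array([.8625,.506])
M,p,_=tool(); print(p,(p[:2]-pc)@u,(p[:2]-pc)@v)
cv2.imwrite("pics/scene7.png",cv2.resize(grab_frame("scene")[190:330,130:290,::-1],None,fx=4,fy=4,interpolation=cv2.INTER_CUBIC))
E
```

```text
[600.98 -40.45  17.34] -19.067679143952954 5.941186586101887
```

View pics/scene7.png

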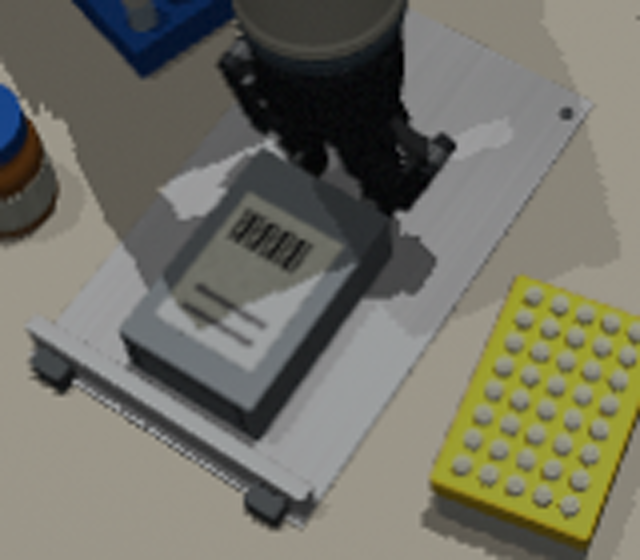

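```bash
python3 - <<'E'
from h import *
np.set_printoptions(suppress=True,precision=2)
pc=np.array([605.5,-59.9]);u=np.array([.506,-.8625]);v=np.array([.8625,.506])
C=world("scene",np.array([(122,333),(250,407),(262,150),(392,215)])/4+[130,190]-.375,49)
for c in C: print((c[:2]-pc)@u,(c[:2]-pc)@v)
goal(np.r_[pc-6*u+5*v,16],30.2)
E
```

```text
122.46312762074685 -36.295906574559645
120.69307226392417 43.63713832079054
-4.783062541102475 -37.61203909240061
-8.344125806972787 45.06347848670549
tool y [0.86 0.51 0.  ] z [ 0.51 -0.86  0.  ] pos [600.85 -40.37  17.33] q6 -0.5998530086764875 t 8.675
shift [ 1.34 -0.88 13.19] rot [ 0.23  0.07 -0.05]
```

>>> drive_tool:
  rows: [0,0,4,0.2,0,0,45,0,0,8,0.2,0,0,45,0,0,10,0.2,0,0,45,0,0,11,0.2,0,0,45,0,0,11,0.2,0,0,45]

```text
clock: 9.3
eef_pos: [606.2, -49.3, 17.3]
tcp_rot: [1.206, 1.57, 0.163]
contact_force: [-1.3, 5.0, 1.3]
opening: 0.449
```

>>> drive_tool:
  rows: [0,0,1,0,0,0,45,0,0,2,0,0,0,45]

```text
clock: 9.55
eef_pos: [606.2, -49.4, 17.4]
tcp_rot: [3.107, 1.568, 2.063]
contact_force: [-5.9, 15.0, 7.2]
opening: 0.448
```

>>> drive_tool:
  rows: [0,0,1,0,0,0,45,0,0,2,0,0,0,45]

```text
clock: 9.8
eef_pos: [606.2, -49.3, 17.4]
tcp_rot: [-3.053, 1.565, 2.185]
contact_force: [-4.9, 16.6, 6.8]
opening: 0.451
```

The end is against the stop: about 17 N along the push axis and no further travel. I'll back off gently and check.

>>> drive_tool:
  rows: [0,0,-3,0,0,0,45,0,0,-8,0,0,0,45,0,0,-20,0,0,0,45,0,0,-40,0,0,0,45,-30,0,-50,0,0,0,45,-80,0,-60,0,0,0,45,-130,0,-80,0,0,0,45,-170,0,-130,0,0,0,45,-180,0,-180,0,0,0,45,-180,0,-220,0,0,0,45]

```text
clock: 11.05
eef_pos: [495.0, 142.2, 199.9]
tcp_rot: [2.827, 1.565, 1.783]
contact_force: [-0.1, 1.2, 0.4]
opening: 0.452
```

```bash
python3 - <<'E'
from h import *
print(r.sense()["clock"])
cv2.imwrite("pics/scene8.png",cv2.resize(grab_frame("scene")[180:330,120:310,::-1],None,fx=4,fy=4,interpolation=cv2.INTER_CUBIC))
cv2.imwrite("pics/top8.png",cv2.resize(grab_frame("top")[60:260,210:400,::-1],None,fx=3,fy=3,interpolation=cv2.INTER_CUBIC))
E
```

```text
11.05
```

View pics/scene8.png

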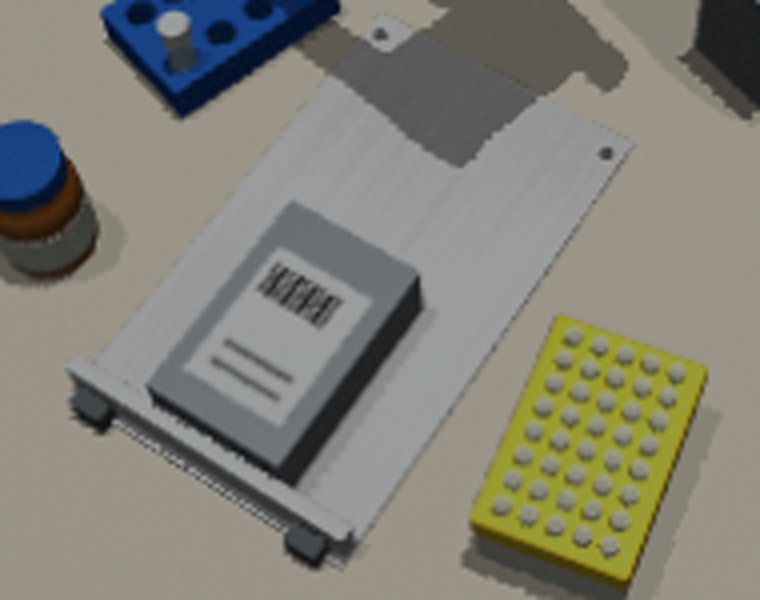

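View pics/top8.png

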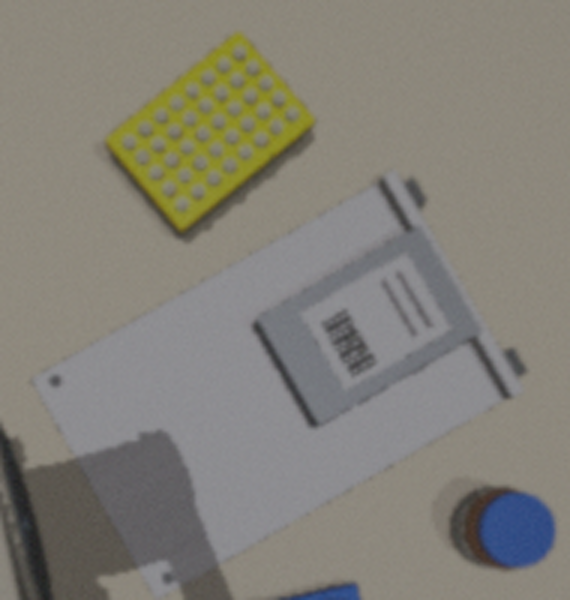

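```bash
python3 - <<'E'
from h import *
np.set_printoptions(suppress=True,precision=2)
pc=np.array([605.5,-59.9]);u=np.array([.506,-.8625]);v=np.array([.8625,.506])
for n,C in (("scene",world("scene",np.array([(148,386),(280,464),(292,201),(424,275)])/4+[120,180]-.375,49)),("top",world("top",np.array([(417,229),(480,333),(254,323),(312,427)])/3+[210,60]-.33,49))):
    print(n)
    for c in C: print((c[:2]-pc)@u,(c[:2]-pc)@v)
for n,p in(("scene",[(68,365),(352,538)]),):
    for c in world(n,np.array(p)/4+[120,180]-.375,30): print("stop",(c[:2]-pc)@u,(c[:2]-pc)@v)
# bystander motion vs the first top picture
a=cv2.imread("pics/top0.png").astype(int); b=grab_frame("top")[:,:,::-1].astype(int)
cv2.imwrite("pics/diff.png",np.clip(np.abs(a-b)*3,0,255).astype(np.uint8))
E
```

```text
scene
132.08879796832127 -37.99951167123392
130.74719899193062 44.6209168092841
3.7432765354365056 -38.262355569253316
3.9408885738396204 47.982557852604074
top
129.90209503340958 42.931135699950815
130.4991704293472 -40.3526773510873
-0.20799409595010268 42.89802506287121
-1.9792020479391508 -38.02094018140531
stop 140.1739614156973 -89.83064888240834
stop 138.83823037735306 91.91736331318216
```

View pics/diff.png

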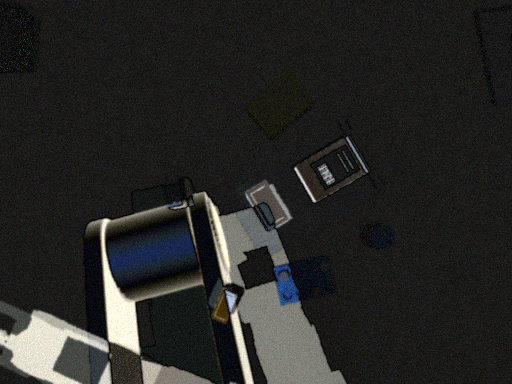

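The diff shows changes only at the carton and under the arm and its shadow. For the contact itself the two views differ by about 2 mm, which is calibration level, so I'll look straight down the joint with the wrist camera.

>>> drive_tool:
  rows: [0,0,50,0,0,0,45,0,0,100,0,0,0,45,0,0,150,0,0,0,45,0,0,200,0,0,0,45,0,0,250,0,0,0,45,0,0,300,0,0,0,45,0,0,350,0,0,0,45,0,0,400,0,0,0,45,10,-4,430,0,0,0,45,20,-7,442,0,0,0,45]

```text
clock: 12.45
eef_pos: [711.7, -245.2, 174.9]
tcp_rot: [-2.956, 1.565, 2.284]
contact_force: [0.3, -0.4, -0.5]
opening: 0.445
```

>>> drive_tool:
  rows: [0,0,0,0,0,0,45,0,0,0,0,0,0,45]

```text
clock: 12.7
eef_pos: [711.2, -244.3, 174.8]
tcp_rot: [-2.915, 1.564, 2.326]
contact_force: [-0.3, -1.0, -0.1]
opening: 0.449
```

```bash
python3 - <<'E'
from h import *
T=pose("wrist"); np.save("T9.npy",T); im=grab_frame("wrist")[:,:,::-1]; cv2.imwrite("pics/wrist9.png",cv2.resize(im,None,fx=1.5,fy=1.5,interpolation=cv2.INTER_CUBIC))
E
```

```text
(no output)
```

View pics/wrist9.png

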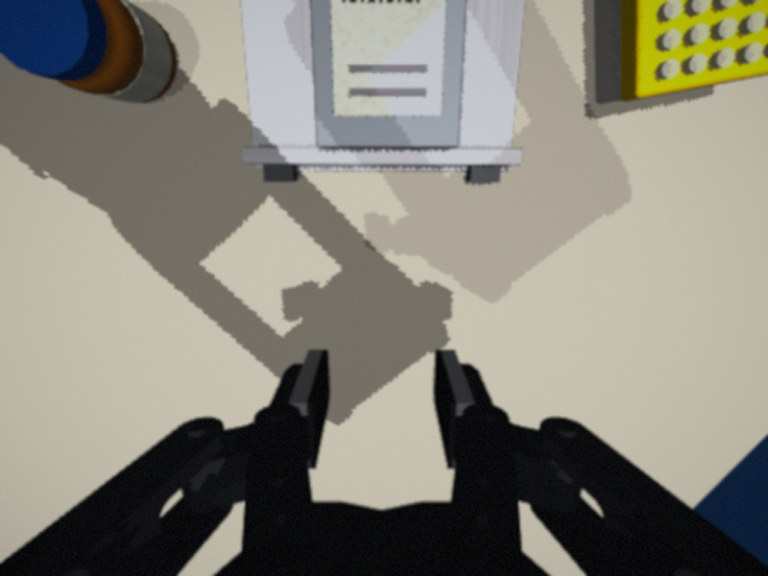

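```bash
python3 - <<'E'
from h import *
im=grab_frame("wrist")[80:125,150:360,::-1]; cv2.imwrite("pics/w9c.png",cv2.resize(im,None,fx=3.8,fy=8,interpolation=cv2.INTER_CUBIC))
T=np.load("T9.npy")
pc=np.array([605.5,-59.9]);u=np.array([.506,-.8625]);v=np.array([.8625,.506])
for z,L in ((49,[(317,148),(461,146.5)]),(30,[(243,149),(522,149)])):
    for c in world("wrist",np.array(L)/1.5-.17,z,T): print(z,(c[:2]-pc)@u,(c[:2]-pc)@v)
E
```

```text
49 132.17729534955868 -38.92298722608312
49 131.49558468125787 46.47712119062891
30 132.59024677786695 -88.64353938105788
30 132.8980346484971 88.56491830062092
```

View pics/w9c.png

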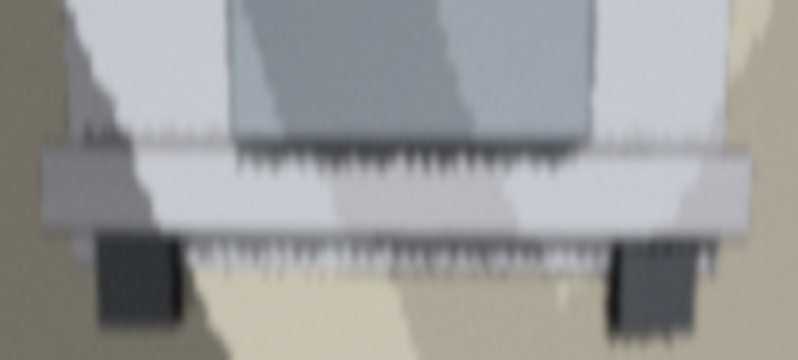

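```bash
python3 - <<'E'
from rig import r, sign_off
print(r.sense()["clock"],r.sense()["contact_force"]); print(sign_off())
E
```

```text
12.8 [-0.06506267 -0.1194501  -0.34422924]
the job is handed in; nothing more can be done
None
```

The carton is lying flat on the plate, label up, with its far end against the back stop, and I handed the job in at 12.8 s.

I tipped it over its foot edge with two half-open fingers pushing high on the label face. I then retreated, dropped low behind it and slid it along the plate. It stopped moving at about 17 N, well under the force limit, and I backed the arm off clear of everything.

- **Contact with the stop:** a near-vertical wrist picture puts the carton's end about 0.4 mm from the stop at one corner and 1.1–1.4 mm at the other. That is about 0.5° out of square and within the measuring error of one pixel (about 0.8 mm).
- **Disagreement between cameras:** the scene and top cameras differed by up to about 2 mm, which matches their calibration. They put the carton's end at 130–132 mm along the plate, against the nominal 135 mm. I relied on the wrist picture and the push force instead.
- **Bystanders:** comparing the first and last top pictures showed no movement of the bottle, the tip box or the look-alike box in view. The rack and the other look-alike were partly or wholly hidden by the arm or its shadow in that picture. The rack looked unmoved in the earlier scene pictures.

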